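# Shake the paint jar and hold the shaker's lid open

### The job

Shake the paint in the jar shaker: with its lid shut, pump the red-handled lever three full strokes, all the way down and all the way back up each time. Then raise the lid by its yellow handle and hold it open at 60 degrees from shut, give or take 5, so that I can take the jar out; it falls shut if let go, so finish while still holding it there, with the lever up. Leave the cup, spray can and tape roll standing where they are.

Things in the scene. Friction and masses are not known exactly. Their poses are not given: they have to be found in the camera images.
- shaker: Hand shaker for paint jars, bolted to the table: a blue steel box 180 (x) x 200 (y) x 115 high, open on top under its lid, on a dark plate 230 x 250 x 12 thick. Origin: centre of its underside. Its x points from the front (lid handle, robot side) to the back (hinge), y to the lever's side, z up. Place and yaw vary. The orange jar inside rocks with the lever.
- lid (a joint): Angle of the lid (rad): 0 shut, 1.047 is 60 degrees open, stop at 1.75. Its own weight and a weak spring always pull it shut (about 1.5 to 3 N upwards at the handle lifts it; it never stays open alone). The lid is a blue frame with a clear window, 8 mm thick, 0.28 to 0.52 kg.
- lid_handle (a point): Middle of the lid's yellow handle, a round bar 16 mm thick, 90 mm long, along the shaker's y, on a 12 mm steel stub at each end (78 mm free between them). Shut, its centre line is 45 mm in front of the box's front wall and 119 mm above the table. It moves with the lid on a 225 mm radius about the hinge.
- lid_hinge (a point): Middle of the lid's hinge line (along the shaker's y), on the top back edge of the box: 90 mm to +x of the shaker's origin, 115 mm above the table. Opening swings the handle up and back (to the shaker's +x). Shut, the handle is 225 mm from here to the shaker's -x and 4 mm higher.
- lever (a joint): Angle of the sprung hand lever (rad): 0 up at rest, 0.6 fully down at its stop. The spring pushes it back up; it takes about 3 to 8 N downwards at the grip. A stroke counts as full past 0.5 down and below 0.1 up.
- lever_grip (a point): Middle of the lever's red grip, a round bar 22 mm thick, 85 mm long, along the shaker's y; the steel arm joins its inner end, 45 mm from here. 200 mm from the pivot. At rest 101 mm to -x and 180 mm to +y of the shaker's origin, 201 mm above the table; fully down 85 mm above the table. It moves with the lever.
- lever_pivot (a point): Point on the lever's pivot line (along the shaker's y) in line with the middle of the grip: 75 mm to +x and 180 mm to +y of the shaker's origin, 105 mm above the table. At rest the lever points to the shaker's -x, 0.5 rad (29 degrees) above level; fully down it points 0.1 rad below level.
- spray_can: Bystander: aluminium spray can, 64 mm across, 180 mm high, loose; origin at the centre of its underside. Leave standing in place.
- cup: Bystander: white cup, 80 mm across, 100 mm high, loose; origin at the centre of its underside. Leave standing in place.
- tape_roll: Bystander: roll of tan masking tape lying flat, 90 mm across, 25 mm high, loose; origin at the centre of its underside. Leave in place.

How it is judged:
On the way, in this order (a step that is already met when the one before it is completed fails the run):
1. first stroke: the lever pushed fully down, the lid shut (value of joint lever above 0.5 rad and value of joint lid below 0.12 rad), for 0.05 s.
2. first stroke: the lever back up, the lid shut (value of joint lever below 0.1 rad and value of joint lid below 0.12 rad), for 0.05 s.
3. second stroke: the lever pushed fully down, the lid shut (all of step 1), for 0.05 s.
4. second stroke: the lever back up, the lid shut (all of step 2), for 0.05 s.
5. third stroke: the lever pushed fully down, the lid shut (all of step 3), for 0.05 s.
6. third stroke: the lever back up, the lid shut (all of step 4), for 0.05 s.
7. the robot holds the lid open at 60 degrees, within 5, the lever up (value of joint lid between 0.96 and 1.134 rad and value of joint lever below 0.1 rad and contact force between any of the fingers, the arm and lid above 0.4 N), for 0.3 s.
At the end, for the whole second after the job is handed in: The lid is held by the robot (over 0.4 N of contact, nothing else touching it) still at 60 degrees open, within 5 degrees (0.960 to 1.134 rad); the lever is up (below 0.1 rad); the cup, spray can and tape roll are within 40 mm of where they were and upright (all of step 7 and velocity of joint lid between -0.08 and 0.08 rad/s and contact force between lid and spray_can below 0.1 N and distance of each of spray_can, cup, tape_roll from where it was at the start of the episode below 0.04 m and angle between each of spray_can, cup, tape_roll's own z axis and vertical below 0.3 rad and contact force between lid and cup below 0.1 N and contact force between lid and tape_roll below 0.1 N); the arm keeps its last pose, push and grip.
It fails at once if the spray can is pushed away or tipped (distance of spray_can from where it was at the start of the episode above 0.04 m or angle between spray_can's own z axis and vertical above 0.3 rad).
It fails at once if the cup is pushed away or tipped (distance of cup from where it was at the start of the episode above 0.04 m or angle between cup's own z axis and vertical above 0.3 rad).
It fails at once if the tape roll is pushed away or tipped (distance of tape_roll from where it was at the start of the episode above 0.04 m or angle between tape_roll's own z axis and vertical above 0.3 rad).
It also fails if it takes over 72 s, if anything falls off the work surface, if the arm or the gripper's body presses on something with over 40 N, if the wrist force passes 120 N, or if a joint passes its speed limit or range.

### The arm

A 6-joint arm with a two-finger parallel gripper is mounted at the origin on the work surface. World frame = base frame: x ahead of the robot, y to its left, z up, the work surface at z = 0. Lengths are in m, angles in rad, forces in N, time in s.
With the tool pointing down it reaches from about 0.375 to 0.9 m from the base axis. Payload 3.1 kg.
Tool frame: the origin (TCP) lies at the centre of the arm's flange, where the gripper is bolted on; the fingertips stand 182 mm ahead of it and the grasp point (between the pads) lies 164 mm ahead of it; z points along the fingers, y is the line along which they close (so a half turn about z gives the same grasp; the last joint's range is limited). The gripper opens to 87 mm and grips with 3 to 60 N. Pads are 19 mm wide; open, the fingers measure 117 mm over their backs; the gripper's body (75 mm by 190 mm) begins 51 mm behind the grasp point.
Start: joints at [-1.365, 0.527, 1.433, -0, 1.181, -0.178], TCP at [0.234, -0.579, 0.405] pointing down, gripper open.
Joint ranges: [-3.08, 3.08], [-0.75, 2.2], [0.22, 2.44], [-1.43, 4.57], [0, 2.65], [-2.85, 2.85]. Speed limits (rad/s): [2.79, 2.79, 3.14, 3.14, 3.14, 3.14].

### API

Orientations are given as a 3x3 rotation matrix whose columns are the frame's x, y, z axes.
In Python, from bench import robot, imaging gives the robot as it stands. The module is installed in compiled form; this text tells all that it offers.
- The arm moves only by the tool jog_arm, never from a script. Its argument "steps" is a list that holds one entry, the list of rows, each a list of 4 numbers: the shift along the tool's x, y, z in m, then the turn about the tool's z in rad. A call has 1 to 10 rows; each row shifts and turns the commanded pose from where the row before left it, along the tool's axes as they then stand; what a row does not reach is not made up. A row lasts 1/8 s, in which the tool goes at most 62.5 mm and 10.7 degrees, less where a joint would pass 70% of its speed; a pose out of reach is approached as far as the arm can. A call is refused whole if a number of a shift passes 0.0625 or a number of a turn 0.188, either way. A call with a gripper value outside its range is refused whole. "hand" is the gripper's target within -1 to 1 (shut at 1, half-way at 0, fully open at -1), set as the call begins (left out, the last holds). The fingers move at their own pace and stop on an object; "grip_force" is the grip in N (left out, the last holds). Time passes only in rows, so rows that do not move let the fingers close. It gives the time, the measured TCP pose, the force, the opening and the grip force at its end, in the units of the state.
- robot.sense(): the state, without advancing time (a new reading comes with each control period).
- imaging.capture(name): name is "scene" or "top" or "wrist"; returns the picture (480x640x3 uint8, red, green, blue); there is no depth.
- imaging.camera_model(name): a dict with "camera_matrix" (3x3 intrinsics, pixels), "dist_coeffs" ([k1, k2, p1, p2, k3] as OpenCV has them; the pictures are not rectified), "rvec" (rotation vector, rad) and "tvec" (3), from world to camera coordinates, as OpenCV has them. Camera axes: x right, y down, z forward; pixel columns grow to the right and rows downward; lengths in m; the calibration is good to about 2 mm. A picture is of the moment at which its call begins: read the wrist's pose just before it. camera_model takes no time and is no camera call; for the wrist camera it gives the pose at the moment of the call.
- robot.finish_job(): hands the job in; it is judged then, once.
The state is a dict: "time": time; "q": joint angles; "joint_velocities": joint speeds; "joint_torque": joint torques, N m; "position": TCP position; "tcp_rot": TCP orientation; "ft_force": force on the tool from outside, world axes, zero at the start; "torque": the same for the moment, N m; "opening": finger opening in m; "grip_force": force on a finger pad.
Only numpy, scipy, OpenCV 4.12 (cv2) and the standard library are available. Lean on these libraries where they do the work, as an engineer would, in place of code of your own. Each camera call takes 0.05 s, during which the arm holds its last target. There are 200 camera calls.

## Working session

There is one attempt and no reset: what is moved stays moved. The work goes in short steps, Python scripts to look and compute and a tool call to move; the robot and the scene stay as the last step left them, time stands still between calls to the robot, and variables do not carry over. Pictures are saved under pics/ and viewed, at most 10 in all, crops included, and the job is handed in when it is done.

Besides the shell and the picture viewer there is one more tool, called after "Request:" as name(argument=value, ...) on one line, values as JSON. jog_arm: Moves the arm, as the interface text tells. Its arguments: {"type":"object","properties":{"steps":{"type":"array"},"hand":{"type":"number"},"grip_force":{"type":"number"}},"required":["steps"]}

```bash
mkdir -p pics
python3 - <<'E'
from bench import robot, imaging
import cv2
s=robot.sense();print({k:s[k] for k in('time','position','tcp_rot','ft_force','opening')})
for n in('scene','top'):
    cv2.imwrite(f'pics/{n}0.png',imaging.capture(n)[:,:,::-1])
E
```

```text
{'time': 0.0, 'position': array([ 0.2340219 , -0.57916964,  0.40378908]), 'tcp_rot': array([[ 9.27228301e-01,  3.74496313e-01, -4.34623456e-04],
       [ 3.74496377e-01, -9.27226044e-01,  2.08030440e-03],
       [ 3.76072141e-04, -2.09168202e-03, -9.99997742e-01]]), 'ft_force': array([ 0.89180965, -0.68187986, -0.05472512]), 'opening': 0.08712696237586207}
```

View pics/top0.png

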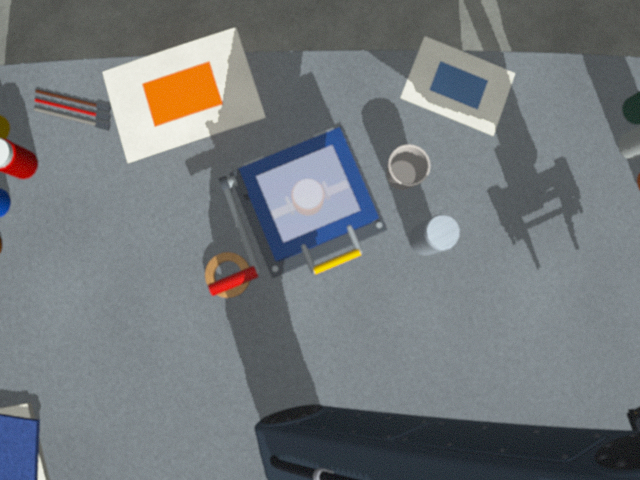

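View pics/scene0.png

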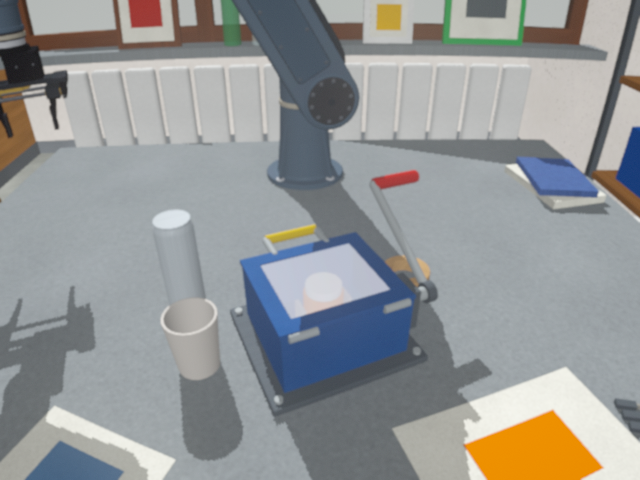

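The top view shows the yellow handle at about (337,262) and the red grip at (233,281), with the tape roll under the grip. The can is at (441,233) and the cup at (409,165). The scene view agrees.

```bash
cat > h.py <<'E'
from bench import robot, imaging
import cv2, numpy as np
def ray(n,px,m=None):
    m=m or imaging.camera_model(n)
    u=cv2.undistortPoints(np.array([[px]],float),np.array(m['camera_matrix']),np.array(m['dist_coeffs']))[0,0]
    R=cv2.Rodrigues(np.array(m['rvec'],float))[0]; t=np.array(m['tvec'],float).ravel()
    return -R.T@t, R.T@np.array([u[0],u[1],1])
def onz(n,px,z,m=None):
    c,d=ray(n,px,m); return c+d*(z-c[2])/d[2]
def tri(p,q):
    (c,d),(e,f)=ray('top',p),ray('scene',q)
    s=np.linalg.lstsq(np.c_[d,-f],e-c,rcond=None)[0]
    a,b=c+s[0]*d,e+s[1]*f
    return (a+b)/2,np.linalg.norm(a-b)
def bar(img,col,roi):
    x0,y0,x1,y1=roi; h=cv2.cvtColor(img,cv2.COLOR_RGB2HSV)
    lo,hi={'y':((22,150,100),(35,255,255)),'r':((0,190,80),(6,255,255))}[col]
    m=cv2.inRange(h,lo,hi)
    if col=='r': m|=cv2.inRange(h,(174,190,80),(180,255,255))
    k=np.zeros_like(m);k[y0:y1,x0:x1]=m[y0:y1,x0:x1]
    c=max(cv2.findContours(k,0,2)[0],key=cv2.contourArea)
    (cx,cy),(w,hh),a=cv2.minAreaRect(c)
    return (cx,cy),(w,hh),cv2.boxPoints(((cx,cy),(w,hh),a))
E
python3 - <<'E'
from h import *
np.set_printoptions(precision=4,suppress=True)
T,S=[cv2.imread(f'pics/{n}0.png')[:,:,::-1].copy() for n in('top','scene')]
for c,rt,rs,z in(('y',(290,230,390,290),(240,210,340,260),.119),('r',(190,250,270,310),(360,160,430,200),.201)):
    t=bar(T,c,rt);s=bar(S,c,rs)
    print(c,t[0],t[1],s[0],tri(t[0],s[0]),'plane',onz('top',t[0],z))
    b=t[2]; e=[np.linalg.norm(b[i]-b[(i+1)%4]) for i in range(4)]
    i=int(np.argmin(e[:2])); p=(b[i]+b[i+1])/2; q=(b[(i+2)%4]+b[(i+3)%4])/2
    P,Q=onz('top',p,z),onz('top',q,z); v=P-Q
    print(' ends',P,Q,np.linalg.norm(v),np.arctan2(v[1],v[0]))
for n,p,z in(('cup',(409,160),.1),('can',(443,231),.18),('tape',(226,275),.025)): print(n,onz('top',p,z))
E
```

```text
y (336.52001953125, 260.8599853515625) (7.518604755401611, 48.60414123535156) (291.118896484375, 233.7229766845703) (array([ 0.5008, -0.0272,  0.1169]), np.float64(0.0032665340659448604)) plane [ 0.5007 -0.0288  0.119 ]
 ends [ 0.5169 -0.0699  0.119 ] [0.4845 0.0121 0.119 ] 0.08815217592045785 -1.1943921448068822Traceback (most recent call last):
  File "<stdin>", line 5, in <module>
  File "h.py", line 21, in bar
    c=max(cv2.findContours(k,0,2)[0],key=cv2.contourArea)
ValueError: max() iterable argument is empty
```

```bash
sed -i 's/(0,190,80),(6,/(0,150,60),(9,/; s/(174,190,80)/(170,150,60)/' h.py
python3 - <<'E'
from h import *
np.set_printoptions(precision=4,suppress=True)
T,S=[cv2.imread(f'pics/{n}0.png')[:,:,::-1].copy() for n in('top','scene')]
for im,rt in((T,(190,250,270,310)),(S,(360,160,430,200))):
    print(bar(im,'r',rt)[:2])
t,s=bar(T,'r',(190,250,270,310)),bar(S,'r',(360,160,430,200))
print(tri(t[0],s[0]),onz('top',t[0],.201))
b=t[2]; i=int(np.argmin([np.linalg.norm(b[0]-b[1]),np.linalg.norm(b[1]-b[2])]))
P,Q=[onz('top',x,.201) for x in((b[i]+b[i+1])/2,(b[(i+2)%4]+b[(i+3)%4])/2)]
v=P-Q;print(P,Q,np.linalg.norm(v),np.arctan2(v[1],v[0]))
yaw=.376;ex=np.array([np.cos(yaw),np.sin(yaw)]);ey=np.array([-ex[1],ex[0]])
o=np.array([.5007,-.0288])+.135*ex
print('o',o,'grip pred',o-.101*ex+.18*ey,'hinge',o+.09*ex)
for n,p,z in(('cup',(409,160),.1),('can',(443,231),.18),('tape',(226,275),.025)): print(n,onz('top',p,z))
E
```

```text
((232.51724243164062, 281.2069091796875), (13.130645751953125, 49.3712272644043))
((396.3846740722656, 178.92308044433594), (9.805807113647461, 41.96885299682617))
(array([0.4671, 0.152 , 0.2003]), np.float64(0.003940216668913507)) [0.4668 0.15   0.201 ]
[0.4824 0.1116 0.201 ] [0.4512 0.1884 0.201 ] 0.08291354319851624 -1.1848680222021652
o [0.6263 0.0208] grip pred [0.4662 0.1511] hinge [0.71   0.0538]
cup [ 0.6881 -0.1711  0.1   ]
can [ 0.5457 -0.2123  0.18  ]
tape [0.4811 0.1843 0.025 ]
```

Request:
jog_arm(steps=[[[0,0,-0.03,0],[0.03,-0.036,-0.03,0],[0.03,-0.037,0,0],[0.03,-0.037,0,0],[0.03,-0.037,0,0],[0.03,-0.037,0,0],[0.03,-0.037,0,0],[0.03,-0.037,0,0],[0.03,-0.037,0,0],[0.03,-0.037,0,0]]], hand=1)

```text
time: 1.35
position: [0.3601, -0.169, 0.4646]
tcp_rot: [[0.927, 0.374, -0.0], [0.374, -0.927, 0.0], [0.0, -0.0, -1.0]]
ft_force: [0.1, -0.3, 0.6]
opening: 0.0018
grip_force: 0.0
```

Request:
jog_arm(steps=[[[0.03,-0.037,0,0],[0.03,-0.037,0,0],[0.03,-0.037,0,0],[0.03,-0.037,0,0],[0.03,-0.037,0,0],[0.03,-0.035,0,0],[0.02,-0.02,0,0],[0,0,0,0],[0,0,0,0]]])

```text
time: 2.48
position: [0.4552, 0.1264, 0.4644]
tcp_rot: [[0.927, 0.375, -0.001], [0.375, -0.927, -0.001], [-0.002, 0.0, -1.0]]
ft_force: [-0.0, -0.5, -0.3]
opening: 0.0005
grip_force: 0.0
```

Request:
jog_arm(steps=[[[0.0195,-0.018,0.01,0],[0,0,0.03,0],[0,0,0.022,0],[0,0,0,0],[0,0,0.008,0],[0,0,0,0]]])

```text
time: 3.22
position: [0.467, 0.1505, 0.395]
tcp_rot: [[0.927, 0.374, 0.0], [0.374, -0.927, -0.0], [0.0, 0.0, -1.0]]
ft_force: [0.4, -0.2, -0.8]
opening: 0.0005
grip_force: 0.0
```

Request:
jog_arm(steps=[[[-0.009,0,0.018,0],[-0.007,0,0.019,0],[-0.005,0,0.019,0],[-0.003,0,0.02,0],[-0.001,0,0.02,0],[0.001,0,0.012,0],[0,0,0,0],[0,0,0,0]]])

```text
time: 4.22
position: [0.4439, 0.1417, 0.2874]
tcp_rot: [[0.927, 0.375, -0.003], [0.375, -0.927, -0.001], [-0.003, -0.0, -1.0]]
ft_force: [-3.4, -3.1, 5.9]
opening: 0.0006
grip_force: 2.9
```

Run:
```python
from h import *
np.set_printoptions(precision=4,suppress=True)
T=imaging.capture('top')
t=bar(T,'r',(150,200,300,340));print(t[:2],onz('top',t[0],.09))
cv2.imwrite('pics/down.png',cv2.resize(imaging.capture('scene')[130:370,200:520],(640,480))[:,:,::-1])
```

```text
((265.75, 288.75), (2.1213202476501465, 1.4142134189605713)) [0.4529 0.1021 0.09  ]
```

View pics/down.png

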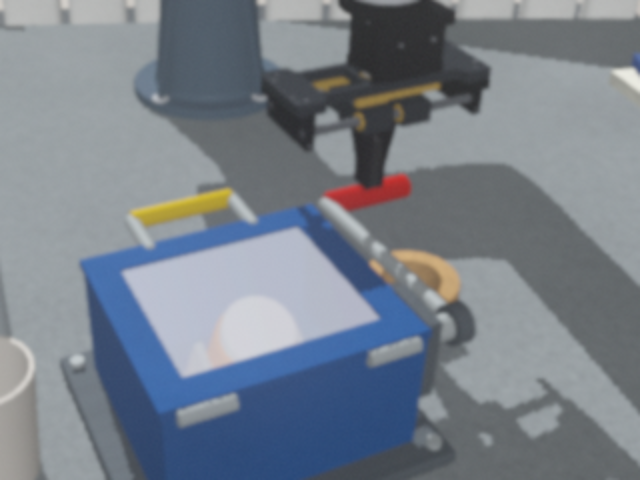

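The fingers are on the middle of the red grip at about (370,190) in the crop. The lever is down to roughly 0.55 rad and the lid is shut. I'll continue the strokes.

Request:
jog_arm(steps=[[[0,0,0.004,0],[0,0,0,0],[0,0,-0.016,0],[0.001,0,-0.02,0],[0.003,0,-0.02,0],[0.005,0,-0.019,0],[0.007,0,-0.019,0],[0.008,0,-0.018,0],[0,0,-0.004,0],[0,0,0,0]]])

```text
time: 5.58
position: [0.4667, 0.1509, 0.3989]
tcp_rot: [[0.927, 0.374, 0.0], [0.374, -0.927, 0.0], [0.0, -0.0, -1.0]]
ft_force: [-0.6, 0.5, -0.2]
opening: 0.0001
grip_force: 0.0
```

Request:
jog_arm(steps=[[[0,0,0,0],[0,0,0.004,0],[-0.008,0,0.018,0],[-0.007,0,0.019,0],[-0.005,0,0.019,0],[-0.003,0,0.02,0],[-0.001,0,0.02,0],[0,0,0.016,0],[0,0,0,0],[0,0,0,0]]])

```text
time: 6.82
position: [0.4433, 0.1416, 0.2824]
tcp_rot: [[0.927, 0.375, -0.006], [0.375, -0.927, -0.001], [-0.006, -0.001, -1.0]]
ft_force: [-4.1, -2.9, 6.2]
opening: 0.0011
grip_force: 2.9
```

Request:
jog_arm(steps=[[[0,0,0,0],[0,0,-0.016,0],[0.001,0,-0.02,0],[0.003,0,-0.02,0],[0.005,0,-0.019,0],[0.007,0,-0.019,0],[0.008,0,-0.018,0],[0,0,-0.004,0],[0,0,0,0],[0,0,0,0]]])

```text
time: 8.07
position: [0.4663, 0.1507, 0.3978]
tcp_rot: [[0.927, 0.374, -0.003], [0.374, -0.927, -0.0], [-0.003, -0.001, -1.0]]
ft_force: [-1.4, -0.3, 0.6]
opening: 0.0004
grip_force: 0.0
```

Request:
jog_arm(steps=[[[0,0,0,0],[0,0,0.004,0],[-0.008,0,0.018,0],[-0.007,0,0.019,0],[-0.005,0,0.019,0],[-0.003,0,0.02,0],[-0.001,0,0.02,0],[0,0,0.016,0],[0,0,0,0],[0,0,0,0]]])

```text
time: 9.32
position: [0.4434, 0.1416, 0.2826]
tcp_rot: [[0.927, 0.375, -0.005], [0.375, -0.927, -0.001], [-0.005, -0.001, -1.0]]
ft_force: [-4.2, -2.9, 6.3]
opening: 0.0006
grip_force: 2.9
```

Request:
jog_arm(steps=[[[0,0,0,0],[0,0,-0.016,0],[0.001,0,-0.02,0],[0.003,0,-0.02,0],[0.005,0,-0.019,0],[0.007,0,-0.019,0],[0.008,0,-0.018,0],[0,0,-0.008,0],[0,0,-0.04,0],[0,0,-0.02,0]]])

```text
time: 10.58
position: [0.4668, 0.1509, 0.4639]
tcp_rot: [[0.927, 0.374, 0.001], [0.374, -0.927, 0.0], [0.001, 0.0, -1.0]]
ft_force: [0.1, 0.5, 0.5]
opening: 0.0003
grip_force: 0.0
```

Request:
jog_arm(steps=[[[-0.009,0.045,0,0],[-0.009,0.045,0,0],[-0.009,0.045,0,0],[-0.0085,0.044,0,0],[0,0,0,0]]], hand=-1)

```text
time: 11.2
position: [0.5014, -0.031, 0.4621]
tcp_rot: [[0.929, 0.37, -0.001], [0.37, -0.929, -0.0], [-0.001, -0.0, -1.0]]
ft_force: [0.0, 1.1, 0.4]
opening: 0.0424
grip_force: 0.0
```

Run:
```python
from h import *
np.set_printoptions(precision=4,suppress=True)
s=robot.sense();print(s['q'],s['position'],s['opening'])
m=imaging.camera_model('wrist'); W=imaging.capture('wrist')
cv2.imwrite('pics/w.png',W[:,:,::-1])
t=bar(W,'y',(0,0,640,480));print(t[:2],onz('wrist',t[0],.119,m))
b=t[2]; i=int(np.argmin([np.linalg.norm(b[0]-b[1]),np.linalg.norm(b[1]-b[2])]))
P,Q=[onz('wrist',x,.119,m) for x in((b[i]+b[i+1])/2,(b[(i+2)%4]+b[(i+3)%4])/2)]
v=P-Q;print(P,Q,np.linalg.norm(v),np.arctan2(v[1],v[0]))
```

```text
[-0.2844  0.2918  1.6612 -0.0005  1.1892  0.9073] [ 0.5014 -0.031   0.4621] 0.04237756280094931
((311.5, 215.0), (18.0, 111.0)) [ 0.5011 -0.0281  0.119 ]
[ 0.5178 -0.0698  0.119 ] [0.4845 0.0136 0.119 ] 0.08984291426029183 -1.190994456088431
```

View pics/w.png

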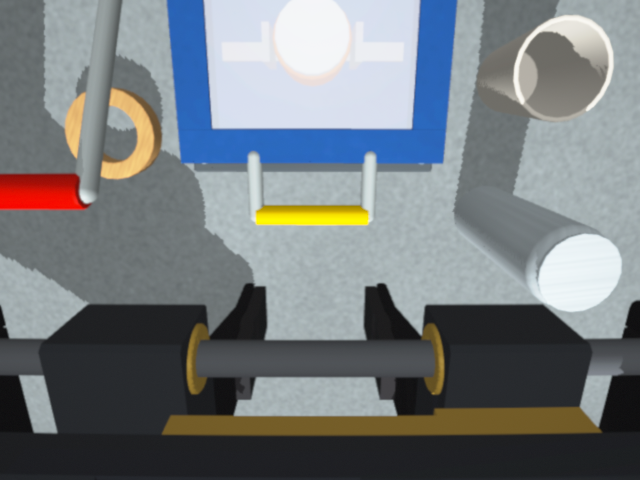

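The handle is at (311,215) in the wrist image, which gives (0.501, −0.028). That agrees with the top view. I'll turn 90° to straddle it.

Request:
jog_arm(steps=[[[0,0,0,-0.1745],[0,0,0,-0.1745],[0,0,0,-0.1745],[0,0,0,-0.1745],[0,0,0,-0.1745],[0,0,0,-0.1745],[0,0,0,-0.1745],[0,0,0,-0.1745],[0,0,0,-0.1745],[0,0,0,0]]])

```text
time: 12.5
position: [0.5005, -0.0271, 0.4624]
tcp_rot: [[-0.374, 0.928, -0.001], [0.928, 0.374, 0.001], [0.001, -0.001, -1.0]]
ft_force: [-0.2, 0.7, 0.7]
opening: 0.0872
grip_force: 0.0
```

Run:
```python
from h import *
np.set_printoptions(precision=4,suppress=True)
s=robot.sense();R=np.array(s['tcp_rot']);p=s['position']
print(s['q'],p,s['opening'],R)
m=imaging.camera_model('wrist');print('cam in tool',R.T@(ray('wrist',(320,240),m)[0]-p))
print('shift tool',R.T@(np.array([.501,-.0282,.283])-p))
```

```text
[-0.2774  0.2899  1.6632  0.0005  1.19   -0.6607] [ 0.5005 -0.0271  0.4624] 0.08723026317561715 [[-0.3738  0.9275 -0.0013]
 [ 0.9275  0.3738  0.0009]
 [ 0.0013 -0.0009 -1.    ]]
cam in tool [ 0.0807 -0.0006  0.0207]
shift tool [-0.0015  0.0002  0.1794]
```

Request:
jog_arm(steps=[[[-0.0015,0,0.03,0],[0,0,0.04,0],[0,0,0.03,0],[0,0,0,0],[0,0,0,0],[0,0,0,0]]], hand=0.15, grip_force=15)

```text
time: 13.25
position: [0.5022, -0.0297, 0.3642]
tcp_rot: [[-0.374, 0.927, 0.003], [0.928, 0.374, -0.001], [-0.002, 0.003, -1.0]]
ft_force: [0.5, 0.3, -0.6]
opening: 0.0396
grip_force: 0.0
```

Request:
jog_arm(steps=[[[0,0,0.03,0],[0,0,0.03,0],[0,0,0.02,0],[0,0,0,0],[0,0,0,0]]])

```text
time: 13.88
position: [0.5023, -0.0299, 0.2839]
tcp_rot: [[-0.374, 0.927, 0.002], [0.927, 0.374, -0.001], [-0.002, 0.002, -1.0]]
ft_force: [-1.2, -0.2, 0.6]
opening: 0.0368
grip_force: 0.0
```

Request:
jog_arm(steps=[[[0,0,0,0],[0,0,0,0],[0,0,0,0],[0,0,0,0],[0,0,0,0]]], hand=1)

```text
time: 14.5
position: [0.5022, -0.0297, 0.283]
tcp_rot: [[-0.374, 0.927, 0.002], [0.927, 0.374, 0.0], [-0.001, 0.002, -1.0]]
ft_force: [1.9, 2.3, 0.5]
opening: 0.0154
grip_force: 15.0
```

Request:
jog_arm(steps=[[[0,0.0012,-0.0196,0],[0,0.0029,-0.0194,0],[0,0.0046,-0.0191,0],[0,0.0062,-0.0186,0],[0,0.0078,-0.018,0],[0,0.0094,-0.0173,0],[0,0,0,0]]])

```text
time: 15.38
position: [0.5308, -0.0182, 0.3948]
tcp_rot: [[-0.375, 0.927, -0.002], [0.927, 0.375, -0.002], [-0.001, -0.003, -1.0]]
ft_force: [-1.8, -4.7, -1.8]
opening: 0.0152
grip_force: 15.0
```

Request:
jog_arm(steps=[[[0,0.0108,-0.0163,0],[0,0.0122,-0.0154,0],[0,0.0135,-0.0142,0],[0,0.0147,-0.013,0],[0,0.0158,-0.0117,0],[0,0.0167,-0.0102,0],[0,0,0,0],[0,0,0,0],[0,0,0,0],[0,0,0,0]]])

```text
time: 16.62
position: [0.6066, 0.0121, 0.4778]
tcp_rot: [[-0.374, 0.927, -0.007], [0.927, 0.374, -0.005], [-0.002, -0.008, -1.0]]
ft_force: [-11.2, -4.4, 17.4]
opening: 0.0154
grip_force: 15.0
```

Run:
```python
from h import *
np.set_printoptions(precision=4,suppress=True)
s=robot.sense();p=s['position'];R=np.array(s['tcp_rot']);g=p+.164*R[:,2]
print(s['time'],p,R,s['opening'],s['grip_force'],s['ft_force'])
h=np.array([.501+.225*np.cos(.38),-.0282+.225*np.sin(.38)])
d=(h-g[:2])@[np.cos(.38),np.sin(.38)];print('lid deg',np.degrees(np.arctan2(g[2]-.115,d))-1.02,np.hypot(d,g[2]-.115))
cv2.imwrite('pics/open.png',imaging.capture('scene')[:,:,::-1])
```

```text
16.625 [0.6066 0.0121 0.4778] [[-0.3741  0.9273 -0.0065]
 [ 0.9274  0.3741 -0.0051]
 [-0.0023 -0.008  -1.    ]] 0.015373601088663156 14.99196320772171 [-11.1741  -4.3857  17.4385]
lid deg 59.29492360888219 0.22882110415258042
```

View pics/open.png

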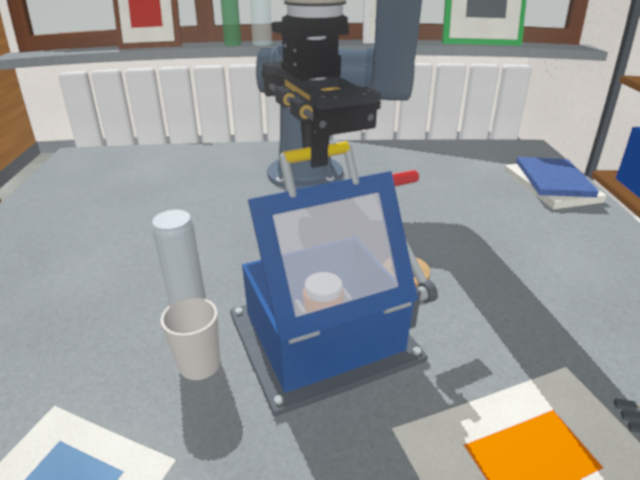

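The lid is open with the finger between the stubs at about (318,152), and all bystanders are standing. The wrist force points radially outwards, so I'll ease out 3 mm and check the angle from the bar's ends.

Request:
jog_arm(steps=[[[0,-0.0015,-0.0026,0],[0,0,0,0],[0,0,0,0],[0,0,0,0]]])

```text
time: 17.18
position: [0.6065, 0.0119, 0.4782]
tcp_rot: [[-0.374, 0.927, -0.004], [0.927, 0.374, -0.003], [-0.001, -0.005, -1.0]]
ft_force: [-5.3, -4.3, 7.2]
opening: 0.0153
grip_force: 15.0
```

```bash
cat > a.py <<'E'
from h import *
np.set_printoptions(precision=4,suppress=True)
s=robot.sense();p=s['position'];R=np.array(s['tcp_rot']);g=p+.164*R[:,2]
print(p,s['opening'],s['grip_force'],s['ft_force'])
ex=np.array([np.cos(.38),np.sin(.38),0]);ey=np.array([-ex[1],ex[0],0])
H=np.array([.501,-.0282,.115])+.225*ex
d=(H-g)@ex;print('tool lid deg',np.degrees(np.arctan2(g[2]-.115,d))-1.02,np.hypot(d,g[2]-.115))
S=imaging.capture('scene');h=cv2.cvtColor(S,cv2.COLOR_RGB2HSV)
m=cv2.inRange(h,(22,150,100),(35,255,255));k=np.zeros_like(m);k[130:180,270:365]=m[130:180,270:365]
pts=cv2.findNonZero(k)[:,0].astype(float);c=pts.mean(0);v=np.linalg.svd(pts-c,full_matrices=False)[2][0]
t=(pts-c)@v
for e,sg in((c+v*t.min(),0),(c+v*t.max(),0)):
    for sg in(-.045,.045):
        C,D=ray('scene',e);P=C+D*((H+sg*ey-C)@ey)/(D@ey);w=P-H
        print(e,sg,'deg',np.degrees(np.arctan2(w[2],-(w@ex)))-1.02,'r',np.hypot(w[2],w@ex))
E
python3 a.py
```

```text
[0.6065 0.0119 0.4782] 0.015335334288057674 14.990521520376205 [-5.2791 -4.3438  7.175 ]
tool lid deg 59.41447132390211 0.22898464462420015
[348.1989 146.1738] -0.045 deg 102.02184148628821 r 0.27983930659057943
[348.1989 146.1738] 0.045 deg 60.19539647058252 r 0.22335593894908726
[285.6393 156.7735] -0.045 deg 61.54827599653593 r 0.22323036283035566
[285.6393 156.7735] 0.045 deg 12.36883345949767 r 0.36523251212852703
```

Two independent measures put the lid at 59.4° and about 61°. The hold is steady and the lever is up, so I'm handing it in.

```bash
python3 -c "
from bench import robot
print(robot.finish_job())"
```

```text
the job is handed in; nothing more can be done
None
```

I pumped the lever three full strokes with the lid shut, then handed the job in with the gripper holding the lid open at about 60° (I measured 59.4° to 61.5°), the lever up, and the cup, spray can and tape roll undisturbed; the hand-in gave no verdict.

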